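# Move a cap spanner to the other fold-out hook and fold the emptied one flat

## Robot

A 6-joint arm with a two-finger parallel gripper is mounted at the origin on the work surface. World frame = base frame: x ahead of the robot, y to its left, z up, the work surface at z = 0. Lengths are in mm, angles in degrees, forces in N, time in s.
With the tool pointing down it reaches from about 225 to 875 mm from the base axis. Payload 3.4 kg.
Tool frame: the origin (TCP) lies at the very end of the fingers, on their centre line; the grasp point (between the pads) lies 19 mm behind it (bot.hold_point_z is the distance from the TCP to the grasp point, in mm); z points along the fingers, y is the line along which they close (so a half turn about z gives the same grasp; the last joint's range is limited). The gripper opens to 85 mm and grips with 20 to 120 N. Pads are 22 mm wide; open, the fingers measure 114 mm over their backs; the gripper's body (76 mm by 85 mm) begins 54 mm behind the grasp point. The pads swing forward as they close: fully open they stand 13 mm farther back than shut.
Start: joints at [59.358, 15.808, 86.224, -0, 77.962, -6.933], TCP at [231.222, 526.497, 231.328] pointing down, gripper open.
Joint ranges: [-165.64, 165.64], [-43.16, 119.46], [12.63, 154.43], [-67.54, 247.53], [6.08, 155.33], [-154.97, 154.97]. Speed limits (degrees/s): [147.25, 147.25, 180, 180, 180, 180].

## Interface

Orientations are given as [roll, pitch, yaw] about the fixed x, y, z axes, in that order (R = Rz(yaw) Ry(pitch) Rx(roll)).
In Python, from bench import bot gives the robot as it stands.
- The arm moves only by the shell command python3 -m crank 'ROWS'. ROWS is text: rows parted by semicolons, each of 7 numbers parted by spaces: the shift along the tool's x, y, z in m, then the turn, a rotation vector about the tool's x, y, z in rad, then the closure, from 0 (fully open) to 1 (shut). A call has 1 to 8 rows; each row is the pose to reach, as a shift and turn from the pose commanded when the call began, along the tool's axes at that moment; what a row does not reach only later rows make up. A row lasts 1/8 s, in which the tool goes at most 62.5 mm and 10.7 degrees, less where a joint would pass 70% of its speed; a pose out of reach is approached as far as the arm can. A call with a gripper value outside its range is refused whole. The fingers move at their own pace and stop on an object; the grip force is fixed at half the most. Time passes only in rows, so rows that repeat a pose let the fingers close. It gives the time, the measured TCP pose, the force, the opening and the grip force at its end, in the units of the state.
- bot.observe(): the state, without advancing time (a new reading comes with each control period).
- bot.camera(name): name is "scene" or "top" or "wrist"; returns (picture, depth): 384x512x3 uint8, blue, green, red; 384x512 float32, mm along the optical axis (not along the pixel's ray), 0 where there is no reading.
- bot.camera_model(name): a dict with "K" (3x3 intrinsics, pixels), "R" (3x3) and "t" (3): a world point X has camera coordinates R X + t. Camera axes: x right, y down, z forward; pixel columns grow to the right and rows downward; lengths in mm; the calibration is good to about 2 mm. A picture is of the moment at which its call begins: read the wrist's pose just before it. camera_model takes no time and is no camera call; for the wrist camera it gives the pose at the moment of the call.
- bot.sign_off(): hands the job in; it is judged then, once.
The state is a dict: "clock": time; "joints": joint angles; "qd": joint speeds; "effort": joint torques, N m; "tcp_pos": TCP position; "tcp_rot": TCP orientation; "wrist_force": force on the tool from outside, world axes, zero at the start; "moment": the same for the moment, N m; "grip_width": finger opening in mm; "finger_force": force on a finger pad.
Only numpy, scipy, OpenCV 4.12 (cv2) and the standard library are available. Lean on these libraries where they do the work, as an engineer would, in place of code of your own. Each camera call takes 0.05 s, during which the arm holds its last target. There are 200 camera calls.

## Task

The cap spanner has to hang on the other hook on the side of the chromatography module: swing the empty folded hook fully out and press it firmly home against its stop, then move the spanner over, gently hang it by its ring on that arm and let go. Finally fold the emptied hook flat along the module again and press it firmly home. Push the hooks firmly, feeling for the stops, but never force them, and neither drop the spanner nor shift anything else.

Things in the scene. Friction and masses are not known exactly. Their poses are not given: they have to be found in the camera images.
- module: white instrument module 340 (x) x 420 (y) x 170 mm high, fixed. Origin on the table under the middle of the side that carries both hooks; that side is its y = 0 face and looks along its -y; the body extends to y = +420 mm. Its top is flat and clear for the first 170 mm behind the hooks, save for a loose cap
- used_hook: The hook on which the spanner hangs at the start (the nearer or the farther of the two), arm out: steel bracket on the module's side, with an arm that swings about a vertical pin. Origin on the pin's axis, level with the module's top; axes parallel to the module's: -y straight out from the side, +x along it. The side face lies 14 mm behind the pin (y = +14 mm)
- free_hook: The other hook, 140 mm away along the side, empty and more or less folded at the start: steel bracket on the module's side, with an arm that swings about a vertical pin. Origin on the pin's axis, level with the module's top; axes parallel to the module's: -y straight out from the side, +x along it. The side face lies 14 mm behind the pin (y = +14 mm)
- used_arm (a joint): Used hook, arm angle: 0 = folded flat (along the hook's +x), 1.571 = fully out (along -y), a hard stop at each end. Stiff: about 4 N at 60 mm from the pin moves it; stays where left. Pressed home = at the stop (out: over 1.53; flat: under 0.04) with the fingers pushing on at over 7 N, 0.15 s or longer. More than 20 N on a hook at any time bends it
- free_arm (a joint): Free hook, arm angle: 0 = folded flat (along the hook's +x), 1.571 = fully out (along -y), a hard stop at each end. Stiff: about 4 N at 60 mm from the pin moves it; stays where left. Pressed home = at the stop (out: over 1.53; flat: under 0.04) with the fingers pushing on at over 7 N, 0.15 s or longer. More than 20 N on a hook at any time bends it
- used_tip (a point): Used hook's arm: middle of its outer end, 78 mm from the pin, level with the blade's top. The arm is a straight steel blade 78 mm long from the pin, 10 mm thick, 22 mm high, wholly above the module's top (hook z = 0 to 22 mm); its last 6 mm carry a lip standing 8 mm higher (z = 30 mm)
- free_tip (a point): Free hook's arm: middle of its outer end, 78 mm from the pin, level with the blade's top. The arm is a straight steel blade 78 mm long from the pin, 10 mm thick, 22 mm high, wholly above the module's top (hook z = 0 to 22 mm); its last 6 mm carry a lip standing 8 mm higher (z = 30 mm)
- spanner: black plastic cap spanner, 70-140 g: ring 74 mm outer, 54 mm inner diameter, 12 mm thick, axis along its y (square to the module side); upright handle (20 mm in x, 14 mm in y) from 37 to 86 mm above the ring centre. Origin at the ring centre. Hung, the hole's top rests on the blade, origin 5 mm below the hook's, about 42 mm out from the pin; lifted 13 to 18 mm it passes the lip, outwards
- vial_rack: black rack of small amber vials, 120 x 50 x 42 mm, on the table below the hooks; origin at the centre of its underside
- bottle_clear: clear solvent bottle with a black cap, 70 mm wide, 150 mm high, in the tray on top of the module; origin at the centre of its underside
- bottle_amber: amber solvent bottle with a black cap, 70 mm wide, 150 mm high, in the tray on top of the module; origin at the centre of its underside
- bottle_cap: loose black bottle cap, 52 mm wide, 22 mm high, lying on top of the module; origin at the centre of its underside
- beaker: open glass beaker, 68 mm wide, 85 mm high, on the table; origin at the centre of its underside
- screwdriver: screwdriver lying on the table along its own x axis
- jar: small closed jar, 56 mm wide, 70 mm high, on the table; origin at the centre of its underside

How it is judged:
By the outcome, as a careful person would: the job done as asked, in the order asked, and still so for the second after the job is handed in, with the robot touching nothing.
It also fails if it takes over 72 s, if anything falls off the work surface, if the arm or the gripper's body presses on something with over 40 N, if the wrist force passes 120 N, or if a joint passes its speed limit or range.

## Working session

There is one attempt and no reset: what is moved stays moved. The work goes in short steps, Python scripts to look and compute and a shell command to move; the robot and the scene stay as the last step left them, time stands still between calls to the robot, and variables do not carry over. Pictures are saved under pics/ and viewed, at most 10 in all, crops included, and the job is handed in when it is done.

```bash
ls; mkdir -p pics
cat > h.py <<'E'
import numpy as np, cv2
from bench import bot
def snap(n,f):
    m=bot.camera_model(n); p,d=bot.camera(n); cv2.imwrite('pics/'+f+'.png',p); np.savez('pics/'+f+'.npz',d=d,p=p,**{k:np.array(m[k]) for k in 'KRt'}); return p,d,m
def pt(z,u,v,depth=None):
    d=z['d'][v,u] if depth is None else depth
    c=np.linalg.inv(z['K'])@np.array([u,v,1.])*d
    return z['R'].T@(c-z['t'])
E
python3 - <<'E'
from h import *
a,_,_=snap('scene','s0'); b,_,_=snap('top','t0')
o=bot.observe(); print(o)
for n in('s0','t0'):
    z=np.load(f'pics/{n}.npz'); print(n,-z['R'].T@z['t'],z['R'].round(2).tolist(),z['K'][0,0])
E
```

```text
pics
{'clock': 0.1, 'joints': array([ 5.93596445e+01,  1.58448924e+01,  8.62869174e+01, -4.45806727e-04,
        7.79631955e+01, -6.93444897e+00]), 'qd': array([ 0.13718963, -0.05405415, -0.18477782,  0.05931871,  0.03741892,
       -0.01289155]), 'effort': array([ 2.18086207e-03, -4.17700624e+01, -2.46405852e+01, -1.71352635e-04,
        5.94957877e-03,  3.73165494e-05]), 'tcp_pos': array([230.9574729 , 526.06782464, 230.52462032]), 'tcp_rot': array([-1.79905637e+02, -1.10376730e-02,  1.56294178e+02]), 'wrist_force': array([-0.21934904, -0.00759413, -0.55231698]), 'moment': array([-0.02500209,  0.0160565 ,  0.02842474]), 'finger_force': 0.0, 'grip_width': 85.37642222665296}
s0 [1064.17597466 -591.20063048  989.6409958 ] [[0.82, 0.57, -0.01], [0.41, -0.59, -0.69], [-0.4, 0.56, -0.72]] 370.3454273044244
t0 [ 320.62550134  106.8697229  1380.90412853] [[-0.07, -1.0, -0.0], [-0.98, 0.07, -0.2], [0.2, -0.01, -0.98]] 484.2145144327939
```

View pics/s0.png

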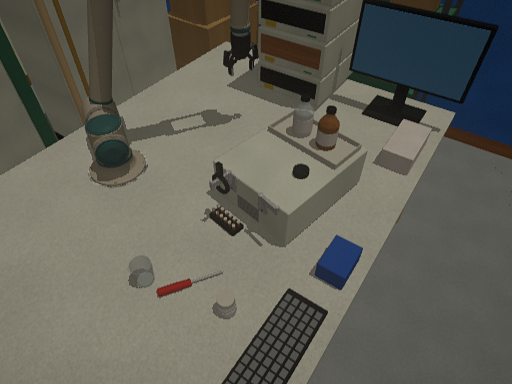

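View pics/t0.png

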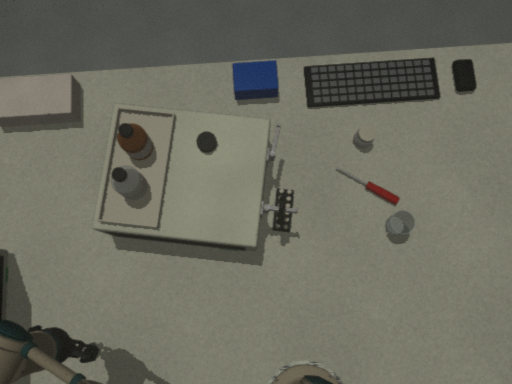

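The scene picture shows the module with the spanner (about 220,180) on the nearer hook and the free hook at (265,205). In the top view the side face is at col ~268. The used hook's pin is near (263,208) with its arm pointing right, and the free hook's pin is near (270,155) with its arm pointing up to (278,127).

Run:
```python
from h import *
z=np.load('pics/t0.npz')
c=z['p'][100:250,235:325]; c=cv2.convertScaleAbs(cv2.resize(c,None,fx=5,fy=5,interpolation=cv2.INTER_CUBIC)[:, :],alpha=1.5)
s=np.load('pics/s0.npz')
e=cv2.convertScaleAbs(cv2.resize(s['p'][150:250,200:285],None,fx=4,fy=4,interpolation=cv2.INTER_CUBIC),alpha=1.5)
out=np.zeros((600,800,3),np.uint8); c=cv2.resize(c,(360,600)); out[:,:360]=c; out[:400,365:705]=e
cv2.imwrite('pics/c0.png',out)
# module corners in top view
P=lambda u,v,d=None: print((u,v),pt(z,u,v,d).round(1))
for u,v in [(260,115),(262,130),(264,150),(258,235),(240,180),(262,180),(264,180),(266,180),(268,180),(270,180),(272,180)]: P(u,v)
# points above z=150 in the region y beyond face
vv,uu=np.mgrid[90:260,230:320]
X=np.array([pt(z,u,v) for u,v in zip(uu.ravel(),vv.ravel())])
np.save('pics/X.npy',np.c_[uu.ravel(),vv.ravel(),X])
m=(X[:,2]>176)&(X[:,2]<300)
for r in np.c_[uu.ravel(),vv.ravel(),X][m].round(0).astype(int): print(*r,end=' | ')
```

```text
(260, 115) [820.1  60.    5.7]
(262, 130) [717.9  63.5 173. ]
(264, 150) [664.2  62.2 170.5]
(258, 235) [448.2  93.4 143.8]
(240, 180) [589.5 129.5 169.3]
(262, 180) [585.5  73.3 169.3]
(264, 180) [588.2  67.7 155. ]
(266, 180) [621.1  57.    2.3]
(268, 180) [620.   51.3   5.7]
(270, 180) [621.   45.2  -0.8]
(272, 180) [6.203e+02 3.950e+01 3.000e-01]
267 123 735 49 176 | 277 123 725 25 199 | 278 123 725 22 200 | 234 124 738 135 176 | 277 124 722 25 202 | 278 124 723 22 196 | 279 124 721 20 202 | 280 124 721 17 202 | 277 125 720 25 200 | 278 125 719 23 200 | 279 125 719 20 201 | 280 125 719 18 200 | 277 126 720 25 190 | 278 126 720 22 190 | 279 126 718 20 196 | 280 126 718 18 196 | 277 127 716 25 193 | 278 127 717 23 192 | 279 127 714 20 199 | 280 127 717 17 190 | 276 128 714 28 193 | 277 128 713 25 195 | 278 128 714 23 192 | 279 128 713 20 195 | 276 129 713 28 189 | 277 129 712 26 192 | 278 129 711 23 192 | 279 129 710 21 194 | 276 130 709 28 193 | 277 130 710 26 189 | 278 130 709 23 192 | 279 130 708 21 192 | 276 131 706 28 192 | 277 131 707 26 189 | 278 131 706 23 191 | 279 131 706
[... 8814 characters left out ...]
 195 | 278 217 485 41 188 | 279 217 483 39 197 | 280 217 484 36 190 | 281 217 484 34 192 | 282 217 484 31 189 | 278 218 482 41 186 | 279 218 482 39 187 | 280 218 481 37 195 | 281 218 481 34 197 | 282 218 481 32 196 | 278 219 479 42 191 | 279 219 480 39 188 | 280 219 479 37 192 | 281 219 479 34 189 | 282 219 479 32 189 | 278 220 477 42 191 | 279 220 477 39 186 | 280 220 477 37 184 | 281 220 476 34 190 | 282 220 476 32 190 | 278 221 476 42 181 | 279 221 475 39 183 | 280 221 475 37 187 | 281 221 475 34 179 | 282 221 474 32 186 | 278 222 473 42 182 | 279 222 473 39 178 | 280 222 473 37 182 | 281 222 473 34 179 | 282 222 473 32 178 | 256 223 475 97 177 | 280 223 471 37 177 | 251 241 431 112 177 |
```

View pics/c0.png

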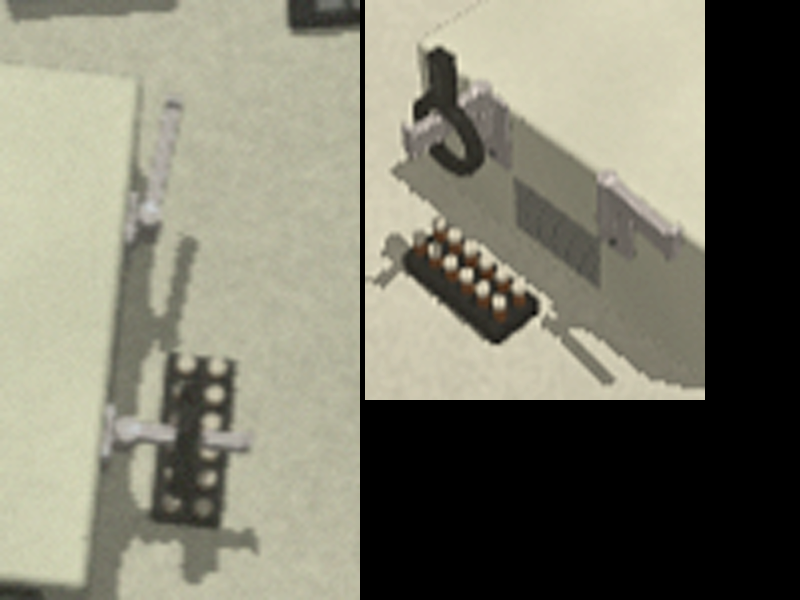

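The pins fit at about (511,67) for the used hook and (649,44) for the free one, which is 140 mm apart. Module yaw is about -9.5°, the blade top is at z≈192 and the handle is at about (504,31) with its top at 251. All of this matches the given sizes. The free arm is about 0.13 rad out. Next I'll refine the fit and work out the first move.

```bash
cat >> h.py <<'E'
from scipy.spatial.transform import Rotation as Ro
YAW=np.radians(-9.5); F=np.array([649.,44.])
ex=np.array([np.cos(YAW),np.sin(YAW)]); ey=np.array([-np.sin(YAW),np.cos(YAW)])
def W(x,y,o=None): return (F if o is None else o)+x*ex+y*ey     # free-hook frame -> world
def M(p): q=np.asarray(p)[:2]-F; return np.array([q@ex,q@ey])
def go(x,y,z,yaw=np.degrees(YAW)+90):
    o=bot.observe(); R=Ro.from_euler('xyz',o['tcp_rot'],degrees=True)
    T=Ro.from_euler('xyz',[180,0,yaw],degrees=True)
    d=np.r_[W(x,y),z]-o['tcp_pos']
    print('shift m',R.inv().apply(d/1000).round(4),'turn',(R.inv()*T).as_rotvec().round(3))
E
python3 - <<'E'
from h import *
A=np.load('pics/X.npy'); u,v,X=A[:,0],A[:,1],A[:,2:]
s=(X[:,2]>186)&(X[:,2]<203)
fit=lambda m:(cv2.fitLine(X[m][:,:2].astype(np.float32),cv2.DIST_HUBER,0,.01,.01).ravel())
fa=s&(v<153)&(u>269); ua=s&(v>=205)&(v<=211)&((u<278)|(u>287)); h=(X[:,2]>238)&(X[:,2]<300)&(v>200)
rg=s&(u>277)&(u<286)&((v<201)|(v>212))
for n,m in(('free',fa),('used',ua),('ring',rg)):
    f=fit(m); t=(X[m][:,:2]-f[2:])@f[:2]; print(n,np.degrees(np.arctan2(f[1],f[0])),'ends',f[2:]+t.min()*f[:2],f[2:]+t.max()*f[:2])
print('handle',X[h].min(0),X[h].max(0),np.median(X[h],0))
# module top edge
e=[]
for r in range(125,232,3):
    if 148<r<162 or 198<r<216: continue
    k=(v==r)&(abs(X[:,2]-170)<5)&(u<272)
    if k.any(): i=np.where(k)[0]; e.append(X[i[np.argmin(X[i,1])]][:2])
e=np.array(e,np.float32); f=cv2.fitLine(e,cv2.DIST_HUBER,0,.01,.01).ravel(); print('face',np.degrees(np.arctan2(f[1],f[0])),f[2:], (np.array(f[2:])-F)@ey)
go(63,17,300); go(63,17,180)
z=np.load('pics/t0.npz')
for p in((125,175),(132,130),(206,141)): print(pt(z,*p))
E
```

```text
free -16.400276 ends [650.09670452  42.04293777] [724.21757937  20.2275861 ]
used 80.90677 ends [498.71643307  -9.06667646] [512.07352465  74.38760864]
ring -3.3805678 ends [474.4398664   34.53191975] [724.6578819   19.75139082]
handle [495.10498562  24.68881217 239.97506392] [513.75842158  39.7127237  256.71615668] [503.83403978  32.23655795 249.48774634]
face -10.2659235 [598.4413    67.376854] 14.71165945155967
shift m [-0.6335 -0.2415 -0.0692] turn [-2.000e-03  1.000e-03  1.323e+00]
shift m [-0.6335 -0.2413  0.0508] turn [-2.000e-03  1.000e-03  1.323e+00]
[584.44357438 382.37413134 326.72555748]
[691.83216904 366.81625377 317.80090109]
[691.86102832 208.97319152 194.38883442]
```

```bash
python3 -m crank '-0.02 -0.008 -0.05 0 0 0.165 1; -0.07 -0.025 -0.07 0 0 0.33 1; -0.12 -0.045 -0.07 0 0 0.495 1; -0.17 -0.065 -0.07 0 0 0.66 1; -0.22 -0.083 -0.07 0 0 0.825 1; -0.27 -0.102 -0.07 0 0 0.99 1; -0.32 -0.121 -0.07 0 0 1.155 1; -0.37 -0.14 -0.07 0 0 1.32 1'; python3 -c "
from h import *
go(63,17,300)"
```

```text
clock: 1.1
tcp_pos: [514.6, 248.1, 300.9]
tcp_rot: [-180.0, 0.0, 80.3]
wrist_force: [-0.7, 0.9, -0.2]
grip_width: -0.2
finger_force: 0.0
shift m [-0.1615  0.2297  0.0008] turn [-0.001  0.    -0.003]
```

```bash
python3 -m crank '-0.03 0.042 0 0 0 0 1; -0.06 0.085 0 0 0 0 1; -0.092 0.13 0 0 0 0 1; -0.124 0.176 0 0 0 0 1; -0.15 0.214 0 0 0 0 1; -0.162 0.23 0.02 0 0 -0.003 1; -0.162 0.23 0.06 0 0 -0.003 1; -0.162 0.23 0.09 0 0 -0.003 1'; python3 -c "
from h import *
go(63,17,180)
snap('wrist','w1')"
```

```text
clock: 2.1
tcp_pos: [712.6, 52.9, 207.7]
tcp_rot: [-179.7, -0.0, 80.8]
wrist_force: [0.2, 0.2, -0.2]
grip_width: -0.3
finger_force: 0.0
shift m [-0.0023  0.0019  0.0277] turn [-0.005 -0.     0.006]
```

View pics/w1.png

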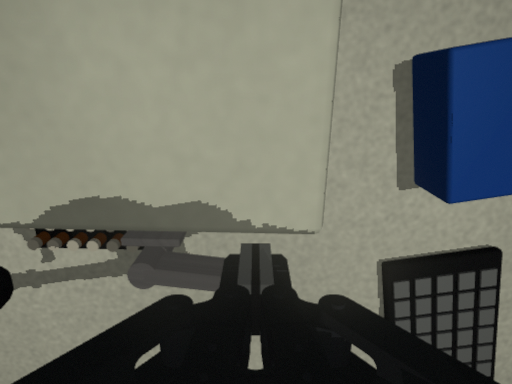

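The wrist picture shows the shut fingertips at about (255,265) on the module side of the folded arm, whose pin is at (145,272). I'll descend and make contact slowly.

```bash
python3 -m crank '-0.002 0.002 0.014 0 0 0.006 1; -0.002 0.002 0.028 0 0 0.006 1; -0.002 0.002 0.028 0 0 0.006 1; -0.006 0.002 0.028 0 0 0.006 1; -0.010 0.002 0.028 0 0 0.006 1; -0.014 0.002 0.028 0 0 0.006 1; -0.018 0.002 0.028 0 0 0.006 1; -0.022 0.002 0.028 0 0 0.006 1'; python3 -c "
from h import *
print(M(bot.observe()['tcp_pos']))"
```

```text
clock: 3.15
tcp_pos: [712.7, 30.9, 183.8]
tcp_rot: [180.0, -0.1, 80.5]
wrist_force: [0.5, 3.8, 2.4]
grip_width: -0.0
finger_force: 2.1
[65.02525539 -2.43474568]
```

```bash
python3 -m crank '-0.006 -0.001 0.003 0 0 0 1; -0.015 -0.003 0.003 0 0 0 1; -0.024 -0.006 0.003 0 0 0 1; -0.0325 -0.011 0.003 0 0 0 1; -0.0405 -0.017 0.003 0 0 0 1; -0.0475 -0.024 0.003 0 0 0 1; -0.0535 -0.031 0.003 0 0 0 1; -0.0555 -0.035 0.003 0 0 0 1'; python3 -c "
from h import *
print(M(bot.observe()['tcp_pos']), bot.observe()['wrist_force'][:2]@np.c_[ex,ey])"
```

```text
clock: 4.15
tcp_pos: [669.9, -19.6, 180.2]
tcp_rot: [179.9, 0.0, 80.5]
wrist_force: [3.7, 2.7, 0.6]
grip_width: -0.0
finger_force: 1.8
[ 31.07712369 -59.25859431] [3.23006159 3.29124683]
```

```bash
python3 -m crank '0 -0.003 0 0 0 0 1; 0 -0.005 0 0 0 0 1; 0 -0.007 0 0 0 0 1; 0 -0.007 0 0 0 0 1'; python3 -c "
from h import *
print(M(bot.observe()['tcp_pos']), bot.observe()['wrist_force'][:2]@np.c_[ex,ey])"
```

```text
clock: 4.65
tcp_pos: [662.2, -18.6, 180.3]
tcp_rot: [180.0, 0.1, 80.5]
wrist_force: [3.5, -2.3, -0.6]
grip_width: -0.2
finger_force: 1.8
[ 23.35207032 -59.52708777] [ 3.79964614 -1.72773589]
```

```bash
python3 -m crank '0 -0.001 0 0 0 0 1; 0 -0.002 0 0 0 0 1; 0 -0.002 0 0 0 0 1'; python3 -c "
from h import *
print(M(bot.observe()['tcp_pos']), bot.observe()['wrist_force'][:2]@np.c_[ex,ey])"
python3 -m crank '0 -0.001 0 0 0 0 1; 0 -0.001 0 0 0 0 1'; python3 -c "
from h import *
print(M(bot.observe()['tcp_pos']), bot.observe()['wrist_force'][:2]@np.c_[ex,ey])"
```

```text
clock: 5.03
tcp_pos: [660.4, -18.0, 180.3]
tcp_rot: [180.0, 0.1, 80.5]
wrist_force: [3.2, -3.4, -1.0]
grip_width: 0.0
finger_force: 2.0
[ 21.43756313 -59.31876257] [ 3.74551629 -2.84047204]
clock: 5.28
tcp_pos: [659.4, -18.0, 180.3]
tcp_rot: [180.0, 0.1, 80.5]
wrist_force: [4.2, -4.5, -0.2]
grip_width: 0.2
finger_force: 2.0
[ 20.46079933 -59.3992312 ] [ 4.84977574 -3.79319475]
```

```bash
for i in 1; do python3 -m crank '0 -0.001 0 0 0 0 1; 0 -0.001 0 0 0 0 1'; python3 -c "
from h import *
print(M(bot.observe()['tcp_pos']), bot.observe()['wrist_force'][:2]@np.c_[ex,ey])"; done
python3 -m crank '0 -0.0005 0 0 0 0 1; 0 -0.001 0 0 0 0 1'; python3 -c "
from h import *
print(M(bot.observe()['tcp_pos']), bot.observe()['wrist_force'][:2]@np.c_[ex,ey])"
```

```text
clock: 5.52
tcp_pos: [658.5, -17.9, 180.3]
tcp_rot: [180.0, 0.1, 80.5]
wrist_force: [3.7, -3.8, -1.1]
grip_width: -0.3
finger_force: 2.1
[ 19.53271543 -59.44375085] [ 4.25392467 -3.13025724]
clock: 5.78
tcp_pos: [657.6, -17.8, 180.3]
tcp_rot: [180.0, 0.1, 80.5]
wrist_force: [3.9, -3.2, -0.8]
grip_width: 0.1
finger_force: 2.2
[ 18.67893647 -59.5566866 ] [ 4.40427149 -2.55709451]
```

```bash
cat > st.py <<'E'
from h import *
o=bot.observe(); print(M(o['tcp_pos']).round(1), (o['wrist_force'][:2]@np.c_[ex,ey]).round(1))
E
python3 -m crank '0 -0.0005 0 0 0 0 1; 0 -0.001 0 0 0 0 1' >/dev/null; python3 st.py
python3 -m crank '0 -0.0005 0 0 0 0 1; 0 -0.001 0 0 0 0 1'>/dev/null; python3 st.py
```

```text
[ 18.  -59.6] [ 5.6 -3.6]
[ 17.9 -59.6] [ 6.  -3.7]
```

```bash
python3 -m crank '0 -0.0005 0 0 0 0 1; 0 -0.001 0 0 0 0 1'; python3 st.py
python3 -m crank '0 -0.0005 0 0 0 0 1; 0 -0.001 0 0 0 0 1'>/dev/null; python3 st.py
```

```text
clock: 6.52
tcp_pos: [656.7, -17.7, 180.5]
tcp_rot: [179.7, 0.1, 80.5]
wrist_force: [8.1, -4.6, -2.4]
grip_width: 0.0
finger_force: 4.4
[ 17.8 -59.6] [ 8.7 -3.2]
[ 17.7 -59.6] [10.4 -3.1]
```

```bash
python3 -m crank '0 -0.0005 0 0 0 0 1; 0 -0.0005 0 0 0 0 1; 0 -0.0005 0 0 0 0 1'; python3 st.py
python3 -m crank '0 0.004 0 0 0 0 1; 0 0.012 0 0 0 0 1; 0 0.02 0 0 0 0 1; 0 0.02 -0.04 0 0 0 1; 0 0.02 -0.09 0 0 0 0.7; 0 0.02 -0.12 0 0 0 0'
python3 - <<'E'
from h import *
snap('top','t1')
z=np.load('pics/t1.npz')
c=cv2.convertScaleAbs(cv2.resize(z['p'][110:240,235:325],None,fx=4.5,fy=4.5,interpolation=cv2.INTER_CUBIC),alpha=1.5); cv2.imwrite('pics/c1.png',c)
h=M([503.8,32.2]); print('handle in M',h); go(h[0],h[1],300)
E
```

```text
clock: 7.15
tcp_pos: [656.6, -17.7, 180.6]
tcp_rot: [179.5, 0.1, 80.5]
wrist_force: [10.5, -5.6, -4.1]
grip_width: 0.1
finger_force: 5.4
[ 17.7 -59.6] [11.3 -3.8]
clock: 7.9
tcp_pos: [672.9, -18.7, 303.0]
tcp_rot: [179.9, -0.0, 80.5]
wrist_force: [0.1, 0.3, -0.9]
grip_width: 36.0
finger_force: 0.0
handle in M [-141.26110759  -35.60308247]
shift m [ 0.0223 -0.1767  0.0055] turn [ 0.009 -0.001  0.   ]
```

View pics/c1.png

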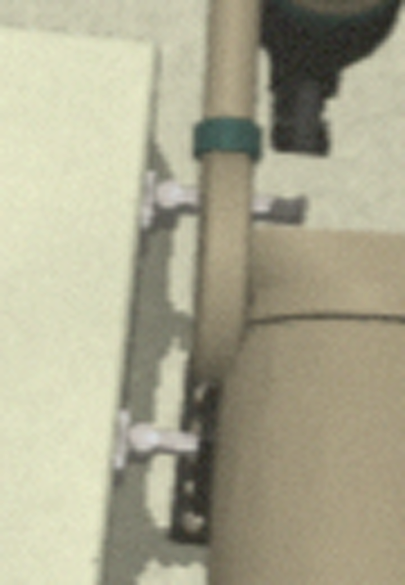

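The top view shows the free arm straight out, with its pin at (172,195) and its end at (300,210). The stop held at 11 N. Next I'll move over the spanner handle.

```bash
python3 -m crank '0.005 -0.04 0 0 0 0 0; 0.012 -0.09 0 0 0 0 0; 0.019 -0.14 0 0 0 0 0; 0.022 -0.172 0 0 0 0 0; 0.022 -0.177 0 0 0 0 0; 0.022 -0.177 0.02 0 0 0 0; 0.022 -0.177 0.03 0 0 0 0; 0.022 -0.177 0.03 0 0 0 0'
python3 - <<'E'
from h import *
snap('wrist','w2'); go(-141.3,-36,212)
E
```

```text
clock: 8.95
tcp_pos: [501.9, 31.6, 269.2]
tcp_rot: [-179.9, 0.0, 80.5]
wrist_force: [-0.0, -0.3, -0.1]
grip_width: 85.4
finger_force: 0.0
shift m [0.0005 0.0015 0.0579] turn [-0.001 -0.    -0.   ]
```

View pics/w2.png

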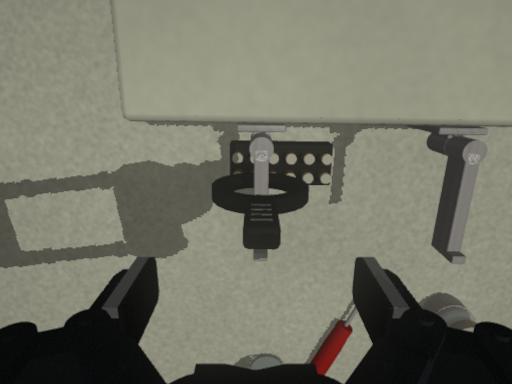

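The wrist view shows the ring at about (260,193) with the handle top at (262,232), centred between the open pads at x≈145 and 365. I'll check its position through this camera before descending.

Run:
```python
from h import *
z=np.load('pics/w2.npz')
for u,v in [(250,228),(262,225),(262,232),(262,240),(275,232),(261,256),(457,258)]:
    p=pt(z,u,v); print((u,v),p.round(1),M(p).round(1))
```

```text
(250, 228) [500.7  39.7 249.3] [-145.6  -28.7]
(262, 225) [506.9  39.3 246.8] [-139.3  -28.1]
(262, 232) [506.4  36.6 249.5] [-139.4  -30.8]
(262, 240) [505.8  32.6 250.6] [-139.4  -34.9]
(275, 232) [513.1  35.6 249.8] [-132.6  -30.7]
(261, 256) [500.1  -3.4 199.9] [-139.1  -71.3]
(457, 258) [635.3 -28.3 198.5] [ -1.6 -73.6]
```

```bash
python3 -m crank '0 0.002 0.02 0 0 0 0; 0 0.002 0.04 0 0 0 0; 0 0.002 0.058 0 0 0 0; 0 0.002 0.058 0 0 0 0.4; 0 0.002 0.058 0 0 0 0.7; 0 0.002 0.058 0 0 0 1; 0 0.002 0.058 0 0 0 1; 0 0.002 0.058 0 0 0 1'; python3 st.py
```

```text
clock: 10.0
tcp_pos: [504.2, 31.3, 213.3]
tcp_rot: [179.9, -0.0, 80.5]
wrist_force: [-0.6, -0.7, 4.2]
grip_width: 19.1
finger_force: 58.5
[-140.7  -36.4] [-0.5 -0.8]
```

```bash
python3 -m crank '0 0 -0.004 0 0 0 1; 0 0 -0.008 0 0 0 1; 0 0 -0.012 0 0 0 1; 0 0 -0.0155 0 0 0 1; 0 0 -0.0155 0 0 0 1; 0 0 -0.0155 0 0 0 1'; python3 st.py
```

```text
clock: 10.75
tcp_pos: [503.5, 31.4, 227.7]
tcp_rot: [-180.0, -0.0, 80.5]
wrist_force: [-0.3, -0.3, -2.2]
grip_width: 19.5
finger_force: 58.5
[-141.4  -36.4] [-0.2 -0.3]
```

```bash
python3 -m crank '0 0 -0.001 0 0 0 1; -0.008 0 -0.001 0 0 0 1; -0.018 0 -0.001 0 0 0 1; -0.028 0 -0.001 0 0 0 1; -0.038 0 -0.001 0 0 0 1; -0.048 0 -0.001 0 0 0 1; -0.058 0 -0.001 0 0 0 1; -0.062 0 -0.001 0 0 0 1'; python3 st.py
```

```text
clock: 11.75
tcp_pos: [493.3, -30.5, 228.8]
tcp_rot: [180.0, -0.0, 80.4]
wrist_force: [-0.5, -0.0, -1.2]
grip_width: 19.2
finger_force: 58.5
[-141.3  -99.2] [-0.5 -0.1]
```

```bash
python3 -m crank '0 0.015 0 0 0 0 1; 0 0.04 0 0 0 0 1; 0 0.065 0 0 0 0 1; 0 0.09 0 0 0 0 1; 0 0.115 0 0 0 0 1; 0 0.132 0 0 0 0 1; 0 0.14 0 0 0 0 1; 0 0.14 0 0 0 0 1'; python3 st.py
python3 - <<'E'
from h import *
snap('wrist','w3')
E
```

```text
clock: 12.75
tcp_pos: [632.0, -52.7, 228.3]
tcp_rot: [-180.0, -0.0, 80.5]
wrist_force: [-1.1, -0.9, -1.3]
grip_width: 19.2
finger_force: 58.6
[ -0.8 -98.2] [-1. -1.]
```

View pics/w3.png

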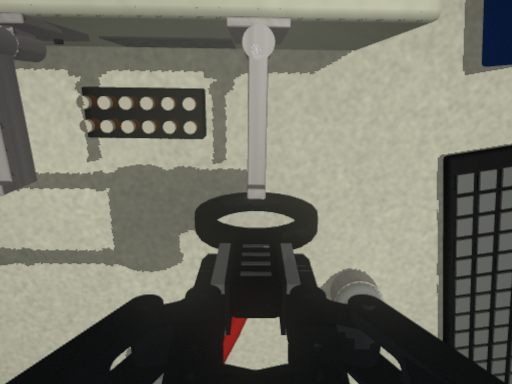

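The free arm (257,195) lines up with the ring's centre column (256,220). Sliding it in.

```bash
python3 -m crank '0.008 0 0 0 0 0 1; 0.016 0 0 0 0 0 1; 0.025 0 0 0 0 0 1; 0.034 0 0 0 0 0 1; 0.043 0 0 0 0 0 1; 0.051 0 0 0 0 0 1; 0.057 0 0 0 0 0 1; 0.057 0 0 0 0 0 1'; python3 st.py
```

```text
clock: 13.8
tcp_pos: [640.9, 3.8, 228.7]
tcp_rot: [-180.0, 0.0, 80.5]
wrist_force: [-0.7, 0.0, -0.7]
grip_width: 19.3
finger_force: 58.6
[ -1.3 -41. ] [-0.7 -0.1]
```

```bash
python3 -m crank '0 0 0.004 0 0 0 1; 0 0 0.008 0 0 0 1; 0 0 0.011 0 0 0 1; 0 0 0.0125 0 0 0 1; 0 0 0.0125 0 0 0 1'; python3 st.py
```

```text
clock: 14.42
tcp_pos: [640.8, 3.3, 216.1]
tcp_rot: [-180.0, -0.0, 80.5]
wrist_force: [0.3, -0.4, -0.7]
grip_width: 19.4
finger_force: 58.6
[ -1.3 -41.5] [ 0.4 -0.3]
```

```bash
python3 -m crank '0 0 0.001 0 0 0 1; 0 0 0.002 0 0 0 1; 0 0 0.002 0 0 0 1'; python3 st.py
```

```text
clock: 14.8
tcp_pos: [640.8, 3.4, 214.2]
tcp_rot: [-180.0, -0.0, 80.5]
wrist_force: [0.2, 0.3, -0.8]
grip_width: 19.4
finger_force: 58.6
[ -1.4 -41.4] [0.1 0.4]
```

```bash
python3 -m crank '0 0 0.0005 0 0 0 1; 0 0 0.001 0 0 0 1; 0 0 0.001 0 0 0 1'; python3 st.py
```

```text
clock: 15.18
tcp_pos: [640.9, 3.3, 213.4]
tcp_rot: [180.0, -0.0, 80.5]
wrist_force: [0.9, -0.0, -0.9]
grip_width: 19.2
finger_force: 58.7
[ -1.3 -41.4] [0.9 0.1]
```

```bash
python3 -m crank '0 0 0.0005 0 0 0 1; 0 0 0.001 0 0 0 1; 0 0 0.001 0 0 0 1'
```

```text
clock: 15.55
tcp_pos: [640.9, 3.3, 213.3]
tcp_rot: [179.9, -0.0, 80.5]
wrist_force: [-1.8, 0.4, 5.3]
grip_width: 19.2
finger_force: 59.3
```

```bash
python3 -m crank '0 0 0.0005 0 0 0 1; 0 0 0.001 0 0 0 1; 0 0 0.001 0 0 0 1'
```

```text
clock: 15.92
tcp_pos: [641.0, 3.3, 213.2]
tcp_rot: [179.9, -0.0, 80.5]
wrist_force: [-3.1, -0.1, 9.4]
grip_width: 19.4
finger_force: 59.9
```

```bash
python3 -m crank '0 0 -0.001 0 0 0 1; 0 0 -0.0015 0 0 0 1; 0 0 -0.0015 0 0 0 0.7; 0 0 -0.0015 0 0 0 0.6; 0 0 -0.0015 0 0 0 0.4; 0 0 -0.0015 0 0 0 0.2; 0 0 -0.0015 0 0 0 0.2; 0 0 -0.0015 0 0 0 0.2'
python3 -m crank '0 0 -0.02 0 0 0 0.2; 0 0 -0.045 0 0 0 0.2; 0 0 -0.075 0 0 0 0.2; 0 0 -0.095 0 0 0 0.2; 0 0 -0.095 0 0 0 0.2'
python3 - <<'E'
from h import *
snap('wrist','w4'); snap('scene','s4')
z=np.load('pics/s4.npz'); w=np.load('pics/w4.npz')
e=cv2.convertScaleAbs(cv2.resize(z['p'][140:260,195:295],(400,480),interpolation=cv2.INTER_CUBIC),alpha=1.5)
o=np.zeros((480,800,3),np.uint8);o[:,:400]=e;o[:300,400:]=cv2.resize(w['p'],(400,300)); cv2.imwrite('pics/c4.png',o)
U=-140
go(U-30,-60,305); go(U-40,-66,180)
E
```

```text
clock: 16.92
tcp_pos: [640.9, 3.3, 212.8]
tcp_rot: [180.0, -0.0, 80.5]
wrist_force: [0.1, -0.1, -0.6]
grip_width: 68.1
finger_force: 0.0
clock: 17.55
tcp_pos: [641.7, 3.2, 309.7]
tcp_rot: [179.8, -0.0, 80.5]
wrist_force: [0.7, -0.7, -0.8]
grip_width: 68.5
finger_force: 0.0
shift m [-0.0186 -0.1683  0.0022] turn [-0.001  0.    -0.   ]
shift m [-0.0246 -0.1782  0.1272] turn [-0.001  0.    -0.   ]
```

View pics/c4.png

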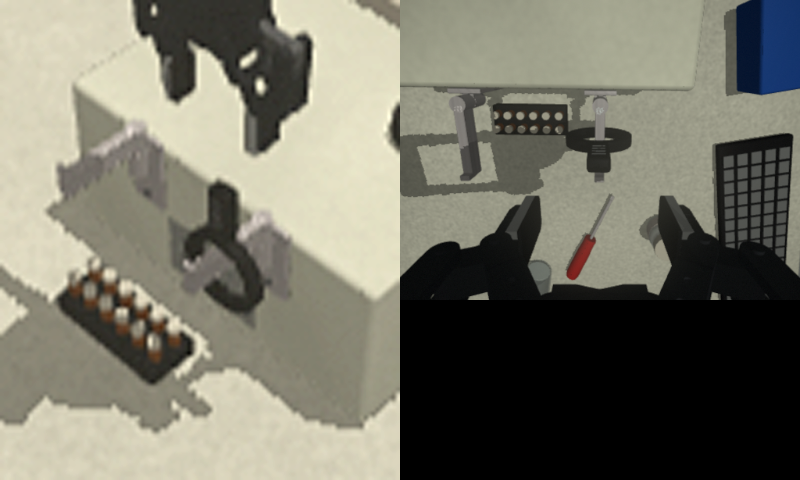

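The spanner hangs by its ring on the free arm, clear of the gripper, and the used arm is bare. Next is the used arm's outer side.

```bash
python3 -m crank '0 -0.03 0 0 0 0 1; -0.006 -0.08 0 0 0 0 1; -0.014 -0.13 0 0 0 0 1; -0.021 -0.17 0 0 0 0 1; -0.021 -0.178 0 0 0 0 1; -0.021 -0.178 0.03 0 0 0 1; -0.021 -0.178 0.07 0 0 0 1; -0.021 -0.178 0.1 0 0 0 1'
python3 -m crank '0 0 0.015 0 0 0 1; 0 0 0.027 0 0 0 1; 0 0 0.027 0 0 0 1; 0 0.008 0.027 0 0 0 1; 0 0.014 0.027 0 0 0 1; 0 0.017 0.027 0 0 0 1'; python3 st.py
```

```text
clock: 18.65
tcp_pos: [461.7, 12.1, 205.4]
tcp_rot: [-179.9, -0.0, 80.5]
wrist_force: [1.0, 0.0, -0.1]
grip_width: 0.1
finger_force: 0.0
clock: 19.4
tcp_pos: [479.7, 9.0, 181.3]
tcp_rot: [179.9, -0.0, 80.5]
wrist_force: [-0.3, -0.5, -0.4]
grip_width: -0.0
finger_force: 0.0
[-161.2  -62.4] [-0.2 -0.5]
```

```bash
python3 -m crank '0 0.0045 0 0 0 0 1; 0 0.0095 0 0 0 0 1; 0 0.0175 0 0 0 0 1; 0 0.0265 0 0 0 0 1; 0.0014 0.0355 0 0 0 0 1; 0.0034 0.0435 0 0 0 0 1; 0.0074 0.0515 0 0 0 0 1; 0.012 0.0585 0 0 0 0 1'; python3 st.py
```

```text
clock: 20.4
tcp_pos: [536.8, 11.5, 179.9]
tcp_rot: [-179.7, 0.0, 80.5]
wrist_force: [-4.8, -0.2, -0.3]
grip_width: -0.2
finger_force: 2.0
[-105.3  -50.6] [-4.7 -1. ]
```

```bash
python3 -m crank '0.0054 0.006 0 0 0 0 1; 0.012 0.012 0 0 0 0 1; 0.0184 0.0165 0 0 0 0 1; 0.0244 0.0195 0 0 0 0 1; 0.0274 0.0205 0 0 0 0 1; 0.0294 0.0205 0 0 0 0 1; 0.0294 0.0205 0 0 0 0 1'; python3 st.py
```

```text
clock: 21.28
tcp_pos: [563.8, 36.7, 180.6]
tcp_rot: [180.0, 0.0, 80.5]
wrist_force: [-2.1, -2.8, -2.8]
grip_width: 0.1
finger_force: 1.8
[-82.8 -21.3] [-1.6 -3.1]
```

```bash
python3 -m crank '0.001 0 0 0 0 0 1; 0.002 0 0 0 0 0 1; 0.002 0 0 0 0 0 1'; python3 st.py
```

```text
clock: 21.65
tcp_pos: [564.4, 38.8, 181.1]
tcp_rot: [179.9, -0.0, 80.5]
wrist_force: [0.5, -4.3, -3.6]
grip_width: 0.1
finger_force: 1.9
[-82.5 -19.1] [ 1.2 -4.1]
```

```bash
python3 -m crank '0.001 0 0 0 0 0 1; 0.0015 0 0 0 0 0 1; 0.0015 0 0 0 0 0 1'; python3 st.py
```

```text
clock: 22.02
tcp_pos: [564.7, 40.4, 181.1]
tcp_rot: [179.9, -0.0, 80.5]
wrist_force: [1.9, -4.6, -2.5]
grip_width: -0.1
finger_force: 2.0
[-82.6 -17.5] [ 2.6 -4.2]
```

```bash
python3 -m crank '0.0005 0 0 0 0 0 1; 0.001 0 0 0 0 0 1'; python3 st.py
```

```text
clock: 22.28
tcp_pos: [564.9, 41.3, 181.1]
tcp_rot: [179.9, -0.0, 80.5]
wrist_force: [1.3, -5.0, -2.1]
grip_width: 0.1
finger_force: 2.1
[-82.6 -16.5] [ 2.1 -4.7]
```

```bash
python3 -m crank '0.0005 0 0 0 0 0 1; 0.001 0 0 0 0 0 1'; python3 st.py
```

```text
clock: 22.52
tcp_pos: [565.1, 42.3, 181.2]
tcp_rot: [179.9, -0.0, 80.5]
wrist_force: [1.5, -4.7, -2.6]
grip_width: 0.0
finger_force: 2.1
[-82.4 -15.5] [ 2.3 -4.4]
```

```bash
python3 -m crank '0.0005 0 0 0 0 0 1; 0.001 0 0 0 0 0 1'; python3 st.py
```

```text
clock: 22.78
tcp_pos: [565.3, 43.3, 181.2]
tcp_rot: [179.9, -0.0, 80.5]
wrist_force: [2.2, -4.6, -2.0]
grip_width: -0.1
finger_force: 2.2
[-82.4 -14.5] [ 2.9 -4.2]
```

```bash
python3 -m crank '0.0005 0 0 0 0 0 1; 0.001 0 0 0 0 0 1'; python3 st.py
```

```text
clock: 23.02
tcp_pos: [565.5, 43.9, 181.2]
tcp_rot: [179.9, 0.0, 80.5]
wrist_force: [2.2, -6.1, -3.4]
grip_width: -0.3
finger_force: 2.9
[-82.3 -13.9] [ 3.2 -5.6]
```

```bash
python3 -m crank '0.0005 0 0 0 0 0 1; 0.001 0 0 0 0 0 1'; python3 st.py
```

```text
clock: 23.28
tcp_pos: [565.5, 43.9, 181.2]
tcp_rot: [179.9, 0.2, 80.5]
wrist_force: [1.0, -8.5, -1.0]
grip_width: 0.0
finger_force: 4.0
[-82.3 -13.9] [ 2.4 -8.2]
```

Stop reached; I'll press to about 11 N, hold, then back off and rise.

```bash
python3 -m crank '0.0005 0 0 0 0 0 1; 0.001 0 0 0 0 0 1; 0.001 0 0 0 0 0 1; 0.001 0 0 0 0 0 1'; python3 st.py
```

```text
clock: 23.78
tcp_pos: [565.5, 43.9, 181.2]
tcp_rot: [179.9, 0.3, 80.5]
wrist_force: [-0.4, -9.7, -2.0]
grip_width: -0.3
finger_force: 4.8
[-82.3 -13.8] [ 1.2 -9.6]
```

```bash
python3 -m crank '-0.004 0 0 0 0 0 1; -0.012 0 0 0 0 0 1; -0.018 0 0 0 0 0 1; -0.018 0 -0.04 0 0 0 1; -0.018 0 -0.09 0 0 0 1; -0.018 0 -0.13 0 0 0 1'; python3 -m crank '0 -0.04 0 0 0 0 1; 0 -0.09 0 0 0 0 1; 0 -0.14 0 0 0 0 1; 0 -0.18 0 0 0 0 1; 0 -0.2 0 0 0 0 1; 0 -0.2 0 0 0 0 1'
python3 - <<'E'
from h import *
snap('top','t5'); snap('scene','s5')
z=np.load('pics/s5.npz'); t=np.load('pics/t5.npz')
o=np.zeros((585,800,3),np.uint8);o[:480,:395]=cv2.resize(z['p'][140:260,195:295],(395,480));o[:,395:]=cv2.resize(t['p'][110:240,235:325],(405,585)); cv2.imwrite('pics/c5.png',cv2.convertScaleAbs(o,alpha=1.5))
E
```

```text
clock: 24.52
tcp_pos: [562.0, 28.9, 312.9]
tcp_rot: [179.9, -0.1, 80.5]
wrist_force: [0.1, 0.1, -0.4]
grip_width: 0.3
finger_force: 0.0
clock: 25.28
tcp_pos: [364.4, 61.9, 311.3]
tcp_rot: [179.9, -0.0, 80.5]
wrist_force: [0.2, 0.2, 0.9]
grip_width: 0.3
finger_force: 0.0
```

View pics/c5.png

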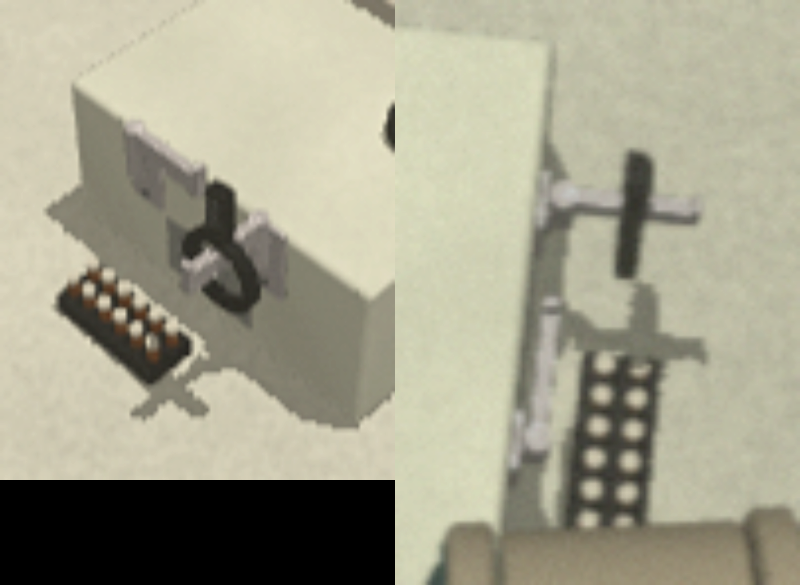

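The used arm lies flat along the face (pin (540,440), end (553,305)). The spanner hangs on the free arm (pin (565,193), end (697,210)), and the rack has not moved. Handing in.

```bash
python3 -c "
from bench import bot
print(bot.sign_off())"
```

```text
the job is handed in; nothing more can be done
None
```

The job is handed in: the free hook is out and was pressed home at about 11 N, the spanner hangs on it by its ring, and the emptied hook is folded flat and was pressed home at about 10 N, all by about 25 s of the 72 s allowed.

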